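# Gather the spilled stone sample and hold the bulldog clip open over its card

## Task

With the brush, sweep the three spilled stones into the scoop pan, right inside its mouth, then lay the brush flat on the bench, clear of the pan. Then squeeze the bulldog clip that is parked on the pan's back wall, take it off, and bring it mouth down over the middle of the top edge of the sample card standing in that wall: finish while holding the clip squeezed wide open there, the card edge well between the two jaws and neither jaw pressing on it, so that I can slip the result slip in. Do not pick the stones up, do not shove the card, and leave the other things on the bench where they are.

Things in the scene. Friction and masses are not known exactly. Their poses are not given: they have to be found in the camera images.
- pan: Aluminium scoop pan, fixed, 150 mm deep (x), 200 mm wide (y). Origin under the middle of its floor; x points from the open mouth (edge at x = -75 mm, bevelled lip up to the 2 mm floor) to the back wall (centre plane x = +75 mm, 4 mm thick, 45 mm high). Side walls 45 mm high behind x = -15 mm, sloping to nothing at x = -47 mm; before that the floor is open at the sides. Low bar handle behind.
- card: Stiff white ruled sample card, 2.6 mm thick, 80 mm wide, standing upright in the left or right half of the pan's back wall, in the wall's plane, its top 105 mm above the bench. Fixed. Origin on the bench under its middle; x is the card's normal (same way as the pan's x), y along its width, z up.
- card_top (a point): Middle of the card's top edge, 105 mm above the bench.
- clip: Steel bulldog clip, 70 g, 44 mm wide (y), 61 mm high, parked mouth down on the other half of the back wall, jaws about 12 mm down over it. Origin on the spring axis, 26 mm above the jaw lips; z up to the levers, x the way the jaws part (as the pan's x). A coil of 3.4 mm radius round the origin closes the throat.
- clip_levers (a point): Point 34 mm above the clip's origin, midway between the two lever curls (3 mm radius, 30 mm long along the clip's y). The curls measure 44 mm over their outsides when parked and 25 mm squeezed to the stop. Squeezing takes about 7 N on each at first, 10 N at the stop; let go, the clip snaps shut.
- jaw_r (a joint): Turn of the jaw on the clip's +x side, rad: 0 lips touching, about 0.07 parked on the wall, 0.30 fully open (stop). Each jaw's lip is 26 mm below the hinge, so the lips part by 52 mm per rad. Both jaws move alike.
- jaw_l (a joint): The same for the jaw on the clip's -x side.
- chip_a: Angular grey crushed stone, about 27 mm across and 20 mm high, 25 g, lying on the bench 30 to 85 mm in front of the pan's mouth. Origin under its middle as it first lies.
- chip_b: The same, about 25 mm across and 22 mm high.
- chip_c: The same, about 24 mm across and 18 mm high.
- brush: Flat dusting brush lying flat, 70 g, 191 mm long (its y), 14 mm thick, stiff. Origin under its middle, z up at the start. Bristles and ferrule at y = -95 to -21 mm, 44 mm wide; the wooden handle narrows from 39 mm width at y = -20 mm to 22 mm at y = +58 mm and stays so to the end at +96 mm.
- tin: Lidded sample tin, 66 mm across, 40 mm high: bystander.
- calculator: Calculator, 124 x 68 x 15 mm: bystander.
- funnel: Funnel standing spout up, 69 mm across, 75 mm high, behind the work: bystander.

How it is judged:
On the way, in this order (a step that is already met when the one before it is completed fails the run):
1. the three stones lie inside the pan, swept there by the brush, which is still in the fingers (x of chip_a in the frame of pan between -0.062 and 0.075 m and y of chip_a in the frame of pan between -0.1 and 0.1 m and z of each of chip_a, chip_b, chip_c in the frame of pan below 0.03 m and x of chip_b in the frame of pan between -0.062 and 0.075 m and y of chip_b in the frame of pan between -0.1 and 0.1 m and x of chip_c in the frame of pan between -0.062 and 0.075 m and y of chip_c in the frame of pan between -0.1 and 0.1 m and contact force between the fingers and brush above 1 N), for 0.1 s.
2. the brush lies flat on the bench, let go, clear of the pan (height (world z) of brush below 0.018 m and contact force between the fingers and brush below 0.2 N and linear speed of brush below 0.05 m/s and (x of brush in the frame of pan below -0.1 m or x of brush in the frame of pan above 0.13 m or y of brush in the frame of pan above 0.13 m or y of brush in the frame of pan below -0.13 m)), for 0.1 s.
3. the clip is squeezed open and lifted off the wall (value of joint each of jaw_r, jaw_l above 0.17 rad and height (world z) of clip above 0.085 m and contact force between the fingers and clip above 2 N and contact force between clip and pan below 0.3 N), for 0.2 s.
At the end, for the whole second after the job is handed in: Stones in the pan, middles 13 mm or more behind the mouth; brush flat on the bench, let go, off the pan; clip held, each jaw over 0.17 rad, card edge 7 mm or more above the lips, within 5 mm of mid-gap and 18 mm of the card's middle; clip square within 0.17, still, off card and pan (x of chip_a in the frame of pan between -0.062 and 0.075 m and y of chip_a in the frame of pan between -0.1 and 0.1 m and z of each of chip_a, chip_b, chip_c in the frame of pan below 0.03 m and x of chip_b in the frame of pan between -0.062 and 0.075 m and y of chip_b in the frame of pan between -0.1 and 0.1 m and x of chip_c in the frame of pan between -0.062 and 0.075 m and y of chip_c in the frame of pan between -0.1 and 0.1 m and height (world z) of brush below 0.018 m and angle between each of brush, clip's own z axis and vertical below 0.2 rad and contact force between the fingers and brush below 0.2 N and contact force between brush and pan below 0.1 N and value of joint each of jaw_r, jaw_l above 0.17 rad and contact force between the fingers and clip above 2 N and contact force between clip and card below 0.5 N and contact force between clip and pan below 0.3 N and z of card_top in the frame of clip between -0.019 and 0 m and x of card_top in the frame of clip between -0.005 and 0.005 m and y of card_top in the frame of clip between -0.018 and 0.018 m and angle between the x axis of clip and the x axis of card, either way round below 0.17 rad and linear speed of clip below 0.02 m/s); the arm keeps its last pose, push and grip.
It fails at once if a stone is picked up or flung (height (world z) of any of chip_a, chip_b, chip_c above 0.05 m).
It fails at once if the card is shoved with more than 10 N (contact force between any of the arm, the fingers, clip, brush and card above 10 N).
It fails at once if a bystander is displaced by more than 30 mm (distance of any of tin, calculator, funnel from where it was at the start of the episode above 0.03 m).
It also fails if it takes over 56 s, if anything falls off the work surface, if the arm or the gripper's body presses on something with over 40 N, if the wrist force passes 120 N, or if a joint passes its speed limit or range.

## Robot

A 7-joint arm with a two-finger parallel gripper is mounted at the origin on a cart in front of the work surface, level with it; the furniture and walls round the work are solid. World frame = base frame: x ahead of the robot, y to its left, z up, the work surface at z = 0. Lengths are in m, angles in rad, forces in N, time in s.
With the tool pointing down it reaches from about 0.375 to 0.925 m from the base axis. Payload 3.1 kg.
Tool frame: the origin (TCP) lies between the finger pads; the fingertips stand 19 mm ahead of it and the grasp point (between the pads) is the TCP; z points along the fingers, y is the line along which they close (so a half turn about z gives the same grasp; the last joint's range is limited). The gripper opens to 85 mm and grips with 20 to 120 N. Pads are 22 mm wide; open, the fingers measure 114 mm over their backs; the gripper's body (76 mm by 85 mm) begins 54 mm behind the grasp point. The pads swing forward as they close: fully open they stand 13 mm farther back than shut.
Start: joints at [1.058, 0.383, 0.044, 1.598, -0.018, 1.161, -0.05], TCP at [0.262, -0.595, 0.25] pointing down, gripper open.
Joint ranges: [-2.61, 2.61], [-0.41, 2.15], [-1.48, 1.57], [0, 2.5], [-1.57, 4.71], [0.05, 1.97], [-2.85, 2.85]. Speed limits (rad/s): [2.79, 2.79, 3.14, 3.14, 3.14, 3.14, 3.14].

## Interface

Orientations are given as a unit quaternion [x, y, z, w].
In Python, from bench import move_ptp, movel, move_j, move_gripper, pause, inverse_kinematics, read_camera, camera_params, MotionError, sign_off, look_for, tip_of, read_time_s, read_qpos, read_joint_vel, read_effort, read_eef_pos, read_tcp_rot, read_ft_force, read_ft_torque, read_finger_gap, read_grasp_force gives the robot as it stands. Calls block until the motion is done:
- move_ptp(position, orientation): joint-space move of the TCP to a pose.
- movel(position, orientation=None, speed=0.15): straight line of the TCP; orientation=None keeps the orientation; speed is the mean speed in m/s.
- move_j(angles): joint-space move.
- move_gripper(opening, effort=None): finger opening in m; effort is the grip in N (None keeps the last); returns when the fingers have stopped.
- pause(seconds).
- inverse_kinematics(position, orientation): joint angles nearest the present ones, or None.
- read_camera(name): name is "side" or "top" or "wrist"; returns the picture (384x512x3 uint8, red, green, blue); there is no depth.
- camera_params(name): a dict with "K" (3x3 intrinsics, pixels), "camera_from_world" (4x4, takes a point from world to camera coordinates). Camera axes: x right, y down, z forward; pixel columns grow to the right and rows downward; lengths in m; the calibration is good to about 2 mm. A picture is of the moment at which its call begins: read the wrist's pose just before it. camera_params takes no time and is no camera call; for the wrist camera it gives the pose at the moment of the call.
A pose or a line that the arm cannot do raises MotionError and nothing moves.
- sign_off(): hands the job in; it is judged then, once.
Trained networks look in the newest picture that a camera, given by its name, has taken for a name from the list of things; names that differ only in an ending like _2 or _b are one class to them, and where a whole thing is asked for, a point or a joint stands for the part that bears it (a point fixed in the world has none). Each returns a list of dicts, best first, with "confidence" (0 to 1); they miss things now and then, are a little off and sometimes report something else, mostly with a low value. They report only what shows in the picture. A call takes as long as a camera call.
- look_for(camera, name): "at" ([column, row] in pixels, amid what is visible of it).
- tip_of(camera, name): "at" ([column, row] in pixels: a listed point, or the origin of a listed thing).
Readings, each from a call of its own:
- read_time_s(): time.
- read_qpos(): joint angles.
- read_joint_vel(): joint speeds.
- read_effort(): joint torques, N m.
- read_eef_pos(): TCP position.
- read_tcp_rot(): TCP orientation.
- read_ft_force(): force on the tool from outside, world axes, zero at the start.
- read_ft_torque(): the same for the moment, N m.
- read_finger_gap(): finger opening in m.
- read_grasp_force(): force on a finger pad.
Only numpy, scipy, OpenCV 4.12 (cv2) and the standard library are available. Lean on these libraries where they do the work, as an engineer would, in place of code of your own. Each camera call takes 0.05 s, during which the arm holds its last target. There are 200 camera calls.

## Working session

There is one attempt and no reset: what is moved stays moved. The work goes in short steps, each a Python script; the robot and the scene stay as the last script left them, time stands still between calls to the robot, and variables do not carry over. Pictures are saved under pics/ and viewed, at most 10 in all, crops included, and the job is handed in when it is done.

```bash
mkdir -p pics; cat > h.py <<'E'
from bench import *
import numpy as np, cv2
def snap(n,f=None):
    im=read_camera(n); 
    if f: cv2.imwrite('pics/'+f,im[:,:,::-1])
    return im
def proj(cam,p,P=None):
    P=P or camera_params(cam); q=np.array(P['camera_from_world'])@np.append(p,1); u=np.array(P['K'])@q[:3]; return u[:2]/u[2]
def ray(P,uv):
    T=np.array(P['camera_from_world']); R=T[:3,:3]; o=-R.T@T[:3,3]
    d=R.T@np.linalg.inv(np.array(P['K']))@np.array([uv[0],uv[1],1.]); return o,d/np.linalg.norm(d)
def onz(P,uv,z):
    o,d=ray(P,uv); return o+d*(z-o[2])/d[2]
def tri(rs):
    A=0;b=0
    for o,d in rs:
        M=np.eye(3)-np.outer(d,d); A=A+M; b=b+M@o
    return np.linalg.solve(A,b)
E
python3 - <<'E'
from h import *
np.set_printoptions(precision=4,suppress=True)
print(read_time_s(),read_tcp_rot())
for c in('top','side'):
    P=camera_params(c); print(c,ray(P,(256,192)))
    snap(c,c+'0.png')
    for n in ['pan','card','card_top','clip','clip_levers','chip_a','brush','tin','calculator','funnel']:
        for r in tip_of(c,n)[:4]:
            print(n,np.round(r['at'],1),round(r['confidence'],2),onz(P,r['at'],0)[:2])
E
```

```text
0.0 [ 0.9786  0.206  -0.0003 -0.0013]
top (array([ 0.4622, -0.0267,  1.2267]), array([ 0.146 ,  0.0066, -0.9893]))
pan [197.8 214.2] 0.62 [0.5641 0.1777]
pan [167.7 220.1] 0.36 [0.5425 0.279 ]
card [171.5 222.9] 0.63 [0.5332 0.2657]
card_top [164.1 221.4] 0.55 [0.5379 0.291 ]
clip [176.7 195. ] 0.42 [0.6287 0.2525]
clip_levers [174.8 196.1] 0.54 [0.6248 0.2589]
chip_a [233.8 231.6] 0.62 [0.5074 0.0541]
chip_a [231.6 219.6] 0.5 [0.5476 0.0625]
chip_a [230.1 237.9] 0.36 [0.4861 0.066 ]
brush [296.1 241.6] 0.56 [ 0.4775 -0.1554]
tin [356.5 212.6] 0.63 [ 0.5781 -0.3594]
calculator [355.1 244. ] 0.78 [ 0.4728 -0.3523]
funnel [187.4 154.9] 0.8 [0.7699 0.2219]
side (array([0.2252, 0.7291, 0.5674]), array([ 0.411 , -0.7641, -0.4972]))
pan [243.7 268.9] 0.85 [0.5516 0.1763]
card [231.2 298.8] 0.88 [0.5283 0.2667]
card_top [229.7 254.8] 0.74 [0.6053 0.1498]
clip [200.2 249.1] 0.92 [0.6784 0.1662]
clip_levers [200.4 239.7] 0.74 [0.7    0.1357]
chip_a [291.8 252. ] 0.62 [0.4812 0.0685]
chip_a [266.8 243.3] 0.47 [0.549  0.0677]
chip_a [286.8 243. ] 0.45 [0.5063 0.0424]
brush [316.4 208.8] 0.81 [ 0.4986 -0.1436]
tin [315.3 167.9] 0.82 [ 0.5963 -0.3921]
calculator [346.5 184.4] 0.94 [ 0.4663 -0.3292]
```

```bash
python3 - <<'E'
import cv2,numpy as np
a=cv2.imread('pics/top0.png')[140:275,130:390]; b=cv2.imread('pics/side0.png')[140:340,150:410]
a=cv2.resize(a,None,fx=3,fy=3,interpolation=cv2.INTER_CUBIC)
b=cv2.resize(b,None,fx=3,fy=3,interpolation=cv2.INTER_CUBIC)
cv2.imwrite('pics/a.png',a);cv2.imwrite('pics/b.png',b)
E
```

```text
(no output)
```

View pics/a.png

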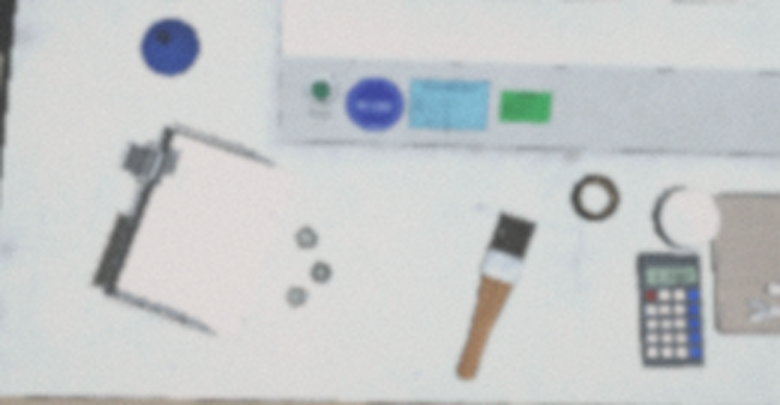

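View pics/b.png

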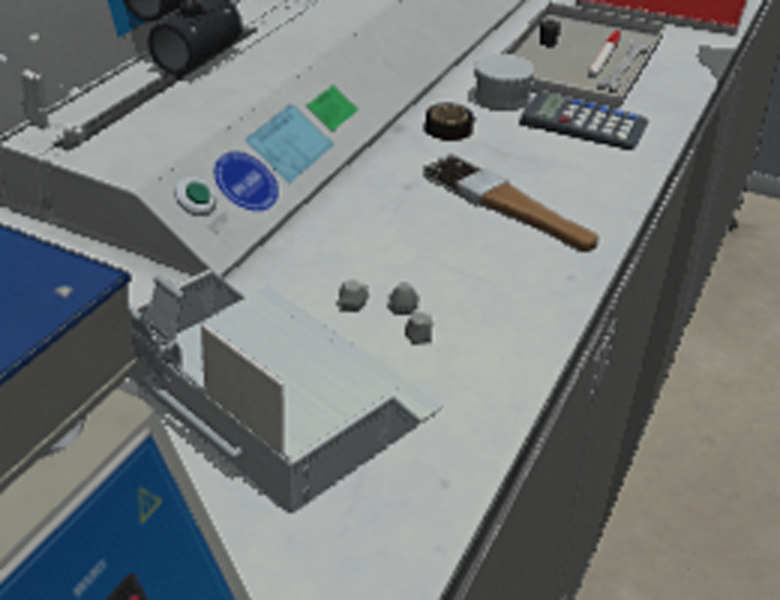

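The top view shows the pan at left with its mouth facing right (stones at about (296–320, 237–297) in the crop). The card is on the near half of the back wall and the clip on the far half. The brush handle points toward the robot. The side view agrees. Next come wrist views over the brush and the pan.

```bash
cat >> h.py <<'E'
def Q(a): return [float(np.cos(a/2)),float(np.sin(a/2)),0.,0.]
import pickle
E
python3 - <<'E'
from h import *
np.set_printoptions(precision=4,suppress=True)
D={}
cv2.imwrite('pics/t1.png',cv2.imread('pics/top0.png'))
for k,p in [('w1',(0.46,-0.13,0.30)),('w2',(0.50,0.08,0.30)),('w3',(0.50,0.17,0.30))]:
    move_ptp(list(p),Q(-0.40)); pause(0.1)
    P=camera_params('wrist'); im=snap('wrist',k+'.png'); D[k]=P
    print(k,read_time_s(),ray(P,(256,192)))
    for n in (['brush'] if k=='w1' else ['pan','card','card_top','clip','clip_levers','chip_a']):
        for r in tip_of('wrist',n)[:4]:
            print(n,np.round(r['at'],1),round(r['confidence'],2),onz(P,r['at'],0)[:2])
pickle.dump(D,open('D.pkl','wb'))
print(read_time_s())
a=[cv2.imread(f'pics/{k}.png') for k in('w1','w2','w3')]+[cv2.imread('pics/top0.png')]
m=np.vstack([np.hstack(a[:2]),np.hstack(a[2:])]); cv2.imwrite('pics/m.png',cv2.resize(m,(800,600),interpolation=cv2.INTER_AREA))
E
```

```text
w1 3.0917 (array([ 0.5204, -0.1584,  0.4242]), array([-0.2579,  0.094 , -0.9616]))
brush [251.7 130.2] 0.61 [ 0.4895 -0.1455]
w2 4.1583 (array([0.5607, 0.0497, 0.424 ]), array([-0.258 ,  0.0935, -0.9616]))
pan [171.1 148.2] 0.64 [0.5512 0.1739]
card [122.8 185.4] 0.66 [0.5311 0.2615]
card_top [ 81.1 214.7] 0.96 [0.5164 0.3394]
clip [ 81.8 116.7] 0.85 [0.6364 0.2647]
clip_levers [ 68.6 116.8] 0.9 [0.6433 0.281 ]
chip_a [260.2 165.7] 0.66 [0.4799 0.0705]
chip_a [268.  138.5] 0.64 [0.5106 0.046 ]
chip_a [246.  116.9] 0.63 [0.5489 0.0621]
w3 5.0583 (array([0.5608, 0.1418, 0.4241]), array([-0.258 ,  0.0929, -0.9617]))
pan [149.2  83.2] 0.75 [0.6381 0.2537]
card [180.1 162.4] 0.81 [0.5283 0.2636]
card [478.5  71.3] 0.24 [ 0.4837 -0.1459]
card_top [154.5 178.6] 0.63 [0.5217 0.3074]
clip [154.5  83.1] 0.86 [0.6355 0.2473]
clip_levers [146.9  79.5] 0.64 [0.6434 0.2543]
chip_a [311.8  88.3] 0.8 [0.5488 0.0602]
chip_a [321.3 139.6] 0.61 [0.4807 0.0713]
chip_a [328.9 108.3] 0.58 [0.5159 0.048 ]
5.3583
```

View pics/m.png

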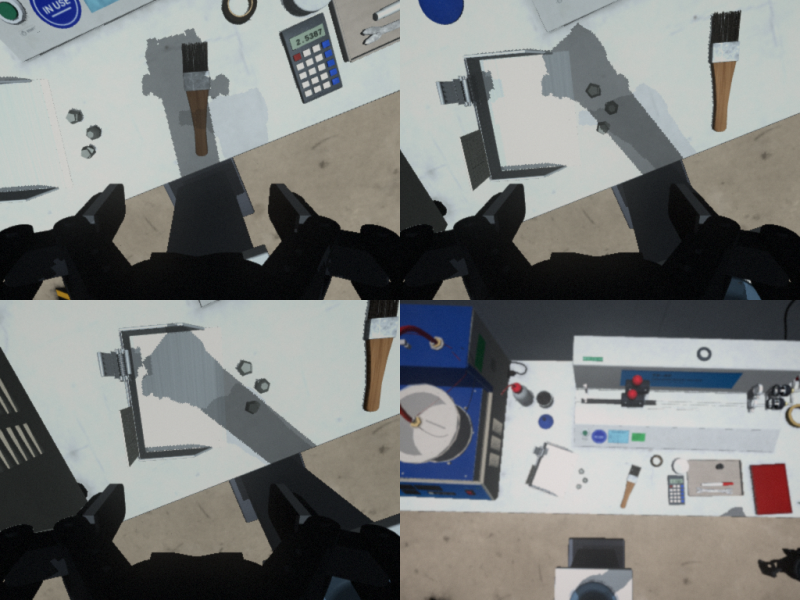

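The wrist views show the brush, three stones, and the pan with the clip behind it at (455, 90) and the card at (473, 160) in the mosaic. A large instrument stands further left. Next I triangulate these.

```bash
python3 - <<'E'
from h import *
np.set_printoptions(precision=4,suppress=True)
D=pickle.load(open('D.pkl','rb')); T=camera_params('top'); S=camera_params('side')
obs={'card_top':[(T,(164.1,221.4)),(S,(229.7,254.8)),(D['w2'],(81.1,214.7)),(D['w3'],(154.5,178.6))],
'clip':[(T,(176.7,195)),(S,(200.2,249.1)),(D['w2'],(81.8,116.7)),(D['w3'],(154.5,83.1))],
'lev':[(T,(174.8,196.1)),(S,(200.4,239.7)),(D['w2'],(68.6,116.8)),(D['w3'],(146.9,79.5))]}
for k,v in obs.items():
    for sub in (v[1:],v[2:],v[1:3],[v[1],v[3]]):
        print(k,tri([ray(*o) for o in sub]))
for uv in [(0,58),(50,143),(109,243)]: print('inst',onz(D['w3'],uv,0))
for k in('w1','w2'):
    im=cv2.imread(f'pics/{k}.png'); h=cv2.cvtColor(im,cv2.COLOR_BGR2HSV)
    m=cv2.inRange(h,(3,90,50),(20,255,255)); n,l,st,c=cv2.connectedComponentsWithStats(m)
    i=1+np.argmax(st[1:,4]); ys,xs=np.nonzero(l==i)
    W=np.array([onz(D[k],p,0.007)[:2] for p in zip(xs,ys)])
    mu=W.mean(0); u,s,vt=np.linalg.svd(W-mu,full_matrices=False); d=vt[0]*(-1 if vt[0,0]>0 else 1)
    t=(W-mu)@d; print(k,len(W),st[i],mu,d,np.percentile(t,[0,1,99,100]),'end',mu+d*t.max(),'start',mu+d*t.min())
    # brush whole: dark bristles at the other end
E
```

```text
card_top [0.5302 0.2636 0.1115]
card_top [0.5298 0.2646 0.1095]
card_top [0.5292 0.2637 0.1118]
card_top [0.5314 0.2636 0.1112]
clip [0.6248 0.2314 0.0658]
clip [0.624  0.2306 0.0672]
clip [0.6252 0.2316 0.0659]
clip [0.6248 0.2314 0.0658]
lev [0.6252 0.2306 0.0909]
lev [0.6248 0.229  0.0953]
lev [0.6248 0.2309 0.091 ]
lev [0.6252 0.2301 0.0902]
inst [0.7402 0.415  0.    ]
inst [0.6226 0.4159 0.    ]
inst [0.4603 0.4168 0.    ]
w1 326 [240 116  25  28 326] [ 0.4932 -0.1471] [-0.9154  0.4026] [-0.0151 -0.0138  0.0206  0.0207] end [ 0.4743 -0.1388] start [ 0.5071 -0.1532]
w2 1627 [ 400   79   29   89 1627] [ 0.4608 -0.1395] [-0.9438  0.3306] [-0.0484 -0.0477  0.0645  0.0665] end [ 0.3981 -0.1175] start [ 0.5065 -0.1555]
```

```bash
cat >> h.py <<'E'
O=np.array([0.5512,0.176]); px=np.array([0.324,0.946]); py=np.array([-0.946,0.324])
def pan(x,y,z): return [*(O+x*px+y*py),z]
def topan(p): d=np.array(p[:2])-O; return np.array([d@px,d@py])
AP=-0.330
E
python3 - <<'E'
from h import *
np.set_printoptions(precision=4,suppress=True)
b=np.array([0.488,-0.149]); d=np.array([-0.944,0.330]); g=b+0.065*d
for p in (pan(-.19,.105,.027),pan(-.07,.105,.027)): print(inverse_kinematics(p,Q(AP)))
move_gripper(0.06)
move_ptp([*g,0.10],Q(-0.337))
movel([*g,0.0225],speed=0.1)
f0=np.array(read_ft_force())
move_gripper(0.0,40)
print('gap',read_finger_gap(),read_grasp_force(),f0,read_ft_force(),read_time_s())
movel([*g,0.055],speed=0.1)
movel(pan(-.195,.105,.055),Q(AP),speed=0.2)
pause(0.1); P=camera_params('wrist'); im=snap('wrist','w4.png')
print('gap',read_finger_gap(),read_time_s(),read_eef_pos())
for r in tip_of('wrist','chip_a')[:4]: print(np.round(r['at']),round(r['confidence'],2),topan(onz(P,r['at'],0)))
snap('side','s4.png')
a=cv2.imread('pics/w4.png'); c=cv2.imread('pics/s4.png')[140:340,200:460]
cv2.imwrite('pics/m2.png',np.hstack([cv2.resize(a,(400,300)),cv2.resize(c,(390,300))]))
E
```

```text
[ 0.2649  0.325  -0.4763  2.3179  0.2835  0.5507 -2.3339]
[ 0.0296  0.418  -0.49    2.1819  0.3383  0.6134 -2.6049]
gap 0.018893841804934974 39.041311126046736 [ 0.292  -0.9838 -0.0491] [-2.2126  0.1334  5.4041] 8.4667
gap 0.018873914918497308 10.0333 [0.389  0.0243 0.0549]
[116.  88.] 0.75 [-0.1223  0.0287]
[134.  18.] 0.59 [-0.1362 -0.0059]
```

View pics/m2.png

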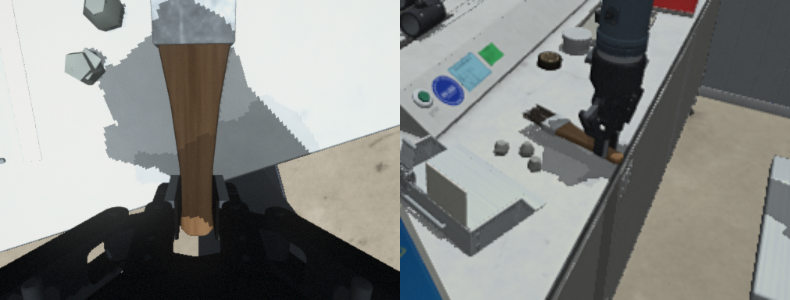

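The brush is firmly held across the handle and looks level, with the stones ahead of it at (85, 65) and (103, 12) in the wrist crop. Now I sweep.

```bash
python3 - <<'E'
from h import *
np.set_printoptions(precision=4,suppress=True)
movel(pan(-.195,.105,.026),speed=0.1)
print('f',read_ft_force())
movel(pan(-.10,.105,.0265),speed=0.07)
print('f',read_ft_force())
movel(pan(-.072,.105,.0265),speed=0.05)
print('f',read_ft_force(),read_finger_gap(),read_time_s())
pause(0.2)
for c in('side','top','wrist'):
    snap(c,c+'5.png'); P=camera_params(c)
    for r in tip_of(c,'chip_a')[:4]: print(c,np.round(r['at']),round(r['confidence'],2),topan(onz(P,r['at'],0.002)))
a=cv2.imread('pics/wrist5.png'); c=cv2.imread('pics/side5.png')[180:340,170:380]
cv2.imwrite('pics/m3.png',np.hstack([cv2.resize(a,(400,300)),cv2.resize(c,(394,300))]))
E
```

```text
f [-0.5631  0.0151  0.0887]
f [-0.3714 -0.231  -1.4125]
f [-0.0396  0.1357 -0.847 ] 0.01857841017895803 12.7917
side [255. 263.] 0.64 [-0.0304  0.0027]
side [249. 258.] 0.63 [-0.0311 -0.0179]
side [270. 269.] 0.44 [-0.0405  0.0418]
side [348. 183.] 0.3 [-0.5119 -0.0844]
top [217. 234.] 0.62 [-0.0787  0.0307]
top [209. 212.] 0.59 [-0.0275 -0.0318]
top [207. 232.] 0.51 [-0.0437  0.0334]
top [208. 219.] 0.35 [-0.032  -0.0067]
wrist [180. 103.] 0.89 [-0.0401  0.0377]
```

View pics/m3.png

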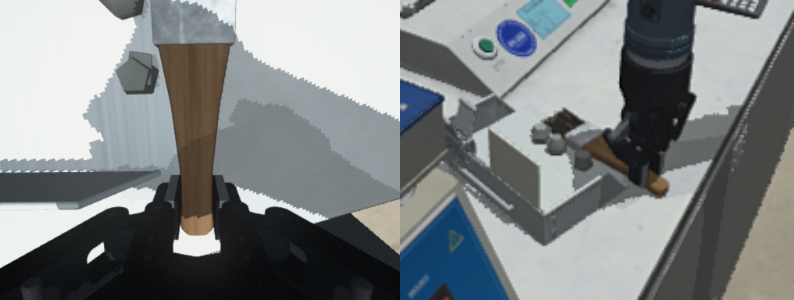

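All three stones are well inside the mouth (pan x about -0.03 to -0.04). Now I lay the brush down where it was and look at the clip closely.

```bash
python3 - <<'E'
from h import *
np.set_printoptions(precision=4,suppress=True)
b=np.array([0.488,-0.149]); d=np.array([-0.944,0.330]); g=b+0.065*d
movel(pan(-.15,.105,.03),speed=0.15)
movel([*g,0.035],Q(-0.337),speed=0.2)
movel([*g,0.0235],speed=0.08); print(read_ft_force())
move_gripper(0.06); pause(0.1)
movel([*g,0.13],speed=0.25)
D={}
rs={n:[] for n in('card_top','clip','clip_levers','chip_a')}
for k,p in [('c1',(0.55,0.17,0.24)),('c2',(0.54,0.24,0.26))]:
    move_ptp(list(p),Q(AP)); pause(0.15)
    P=camera_params('wrist'); snap('wrist',k+'.png'); D[k]=P
    for n in rs:
        for r in tip_of('wrist',n)[:3]:
            print(k,n,np.round(r['at'],1),round(r['confidence'],2),*( [topan(onz(P,r['at'],.002))] if n=='chip_a' else []))
            if r is tip_of or n!='chip_a': rs[n].append(ray(P,r['at'])) if len(rs[n])<(1 if k=='c1' else 2) else 0
for n in list(rs)[:3]:
    if len(rs[n])==2: t=tri(rs[n]); print(n,t,topan(t))
pickle.dump(D,open('D2.pkl','wb'))
snap('side','side6.png'); 
print(read_time_s())
a=cv2.imread('pics/c1.png'); c=cv2.imread('pics/c2.png')
cv2.imwrite('pics/m4.png',np.hstack([cv2.resize(a,(400,300)),cv2.resize(c,(400,300))]))
E
```

```text
[ 0.5233 -0.2386 -1.0244]
c1 card_top [157.9 236.9] 0.7
c1 card_top [270.7 134.6] 0.44
c1 clip_levers [151.8 126.6] 0.96
c1 chip_a [277.8 193.3] 0.8 [-0.0423  0.0372]
c1 chip_a [272.9 135.8] 0.65 [-0.0354 -0.0325]
c1 chip_a [269.6 158.9] 0.58 [-0.0318 -0.0054]
c2 card_top [229.1 193.6] 0.71
c2 clip [227.2  91.5] 0.73
c2 clip [321.6 128.8] 0.37
c2 clip_levers [224.4  87.8] 0.56
c2 chip_a [331.5 162.8] 0.85 [-0.0471  0.0351]
c2 chip_a [323.  106.6] 0.83 [-0.0324 -0.0333]
c2 chip_a [318.2 130.4] 0.63 [-0.0281 -0.0052]
card_top [0.533  0.2606 0.1102] [0.0741 0.0446]
clip [0.6026 0.2156 0.3837] [ 0.0541 -0.0358]
clip_levers [0.624  0.2336 0.0869] [ 0.0781 -0.0502]
19.0583
```

View pics/m4.png

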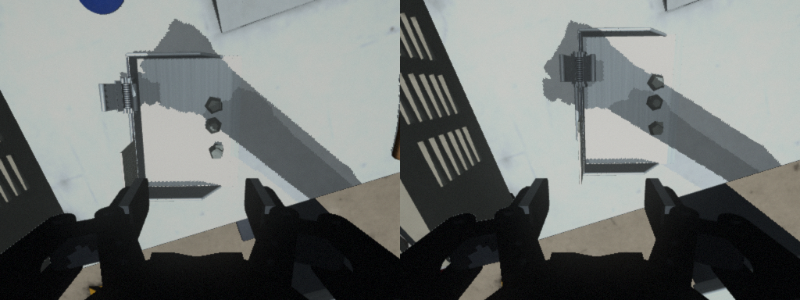

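The brush has been let go. The second view looks straight along the wall: clip at (580, 68) and card edge-on near (581, 160). I overlay a model to refine the wall plane and the clip position.

```bash
python3 - <<'E'
from h import *
D=pickle.load(open('D2.pkl','rb')); out=[]
for k,(x0,y0) in (('c1',(110,60)),('c2',(170,20))):
    P=D[k]; im=cv2.imread(f'pics/{k}.png'); s=3
    c=cv2.resize(im[y0:y0+195,x0:x0+130],None,fx=s,fy=s,interpolation=cv2.INTER_CUBIC)
    def dot(p,col):
        u=(proj('wrist',p,P)-[x0,y0]+.5)*s-.5; cv2.circle(c,(int(round(u[0])),int(round(u[1]))),2,col,-1)
    for sg in(-1,1):
        dot(pan(.076,.046+sg*.04,.105),(0,0,255)); dot(pan(.076,sg*.1,.045),(0,255,0))
        for t in(-1,1): dot(pan(.076+sg*.022,-.050+t*.015,.093),(255,0,255))
    out.append(c)
cv2.imwrite('pics/m5.png',np.hstack(out))
E
```

```text
(no output)
```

View pics/m5.png

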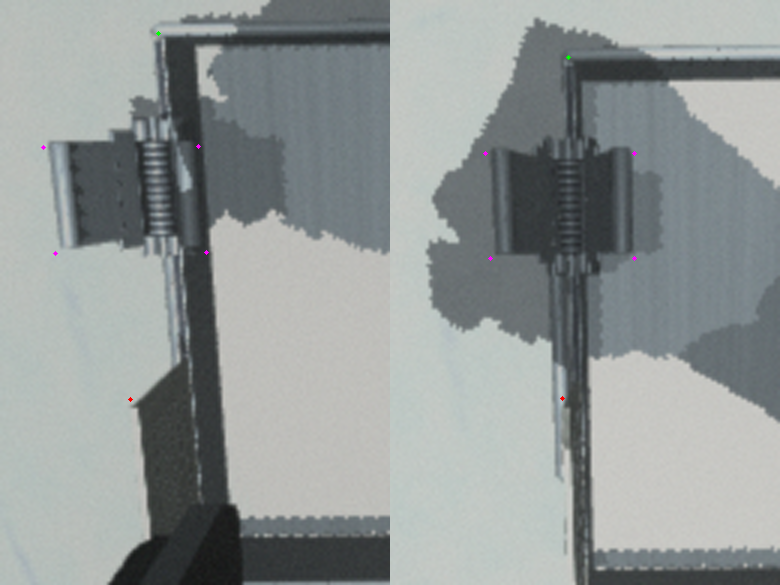

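```bash
python3 - <<'E'
from h import *
np.set_printoptions(precision=4,suppress=True)
D=pickle.load(open('D2.pkl','rb'))
for uv in((230.3,45),(234,210)): print('wall',topan(onz(D['c2'],uv,.045)))
move_ptp(pan(.0762,-.0517,.17),Q(AP))
movel(pan(.0762,-.0517,.092),speed=0.08)
print(read_ft_force(),read_time_s())
move_gripper(0.020,30)
print('gap',read_finger_gap(),read_grasp_force(),read_ft_force(),read_ft_torque())
snap('side','side7.png')
movel(pan(.0762,-.0517,.195),speed=0.08); pause(0.25)
print('gap',read_finger_gap(),read_grasp_force(),read_ft_force(),read_ft_torque(),read_time_s())
S=camera_params('side'); snap('side','side8.png')
for n in('clip','clip_levers','card_top'):
    for r in tip_of('side',n)[:1]: print(n,r['at'],r['confidence'],proj('side',pan(.0762,-.0517,.195 if n!='clip' else .161)))
P=camera_params('wrist'); snap('wrist','w8.png')
for n in('clip','clip_levers','card_top'):
    for r in tip_of('wrist',n)[:1]: print('w',n,r['at'],r['confidence'])
f=lambda n:cv2.resize(cv2.imread(f'pics/{n}.png')[180:320,150:290],(400,400),interpolation=cv2.INTER_CUBIC)
cv2.imwrite('pics/m6.png',np.hstack([f('side7'),f('side8')]))
E
```

```text
wall [ 0.0748 -0.0943]
wall [0.0743 0.0824]
[ 0.2748 -0.365  -0.1538] 20.75
gap 0.023556754513080157 31.079100966453552 [ 0.1289 -0.152  -1.1395] [ 0.0444 -0.045   0.0085]
gap 0.02372390382294583 31.0806405544281 [ 0.1282  1.1006 -1.1618] [ 0.0007 -0.0217  0.0355] 22.9
clip [196.5, 212.0] 0.58 [197.6346 211.5218]
clip_levers [197.0, 198.1] 0.61 [196.4535 196.8611]
w clip [250.8, 229.3] 0.82
w clip_levers [253.5, 254.9] 0.55
w card_top [248.8, 318.3] 0.74
```

View pics/m6.png

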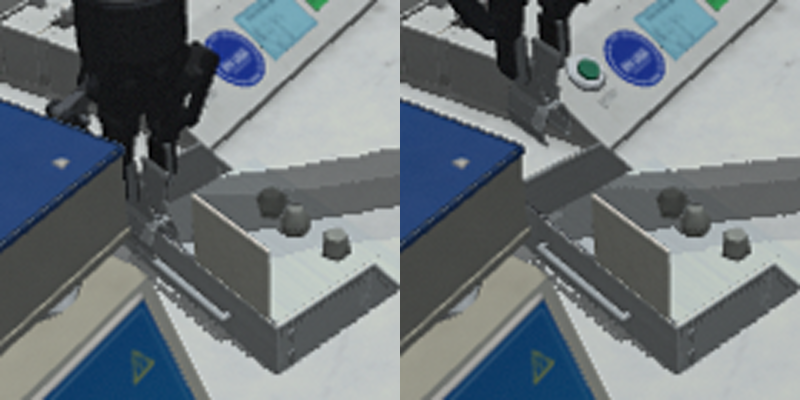

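The clip came off the wall, squeezed wide open (gap 23.7 mm), and is upright between the fingers. Now I move over the card and check the alignment before lowering.

```bash
python3 - <<'E'
from h import *
np.set_printoptions(precision=4,suppress=True)
movel(pan(.075,.046,.195),speed=0.1); pause(0.2)
P=camera_params('wrist'); S=camera_params('side'); snap('wrist','w9.png'); 
for n in('clip','clip_levers','card_top'):
    for r in tip_of('wrist',n)[:1]: print('w',n,r['at'],r['confidence'])
print('pred',[proj('wrist',pan(.075,.046,z),P) for z in(.161,.195,.105)])
snap('side','side9.png')
for n in('clip','clip_levers','card_top'):
    for r in tip_of('side',n)[:1]: print('s',n,r['at'],r['confidence'])
print('pred',[proj('side',pan(.075,.046,z)) for z in(.161,.195,.105)],read_time_s())
a=cv2.resize(cv2.imread('pics/w9.png')[150:384,160:340],(400,520),interpolation=cv2.INTER_CUBIC)
b=cv2.resize(cv2.imread('pics/side9.png')[190:320,180:280],(400,520),interpolation=cv2.INTER_CUBIC)
cv2.imwrite('pics/m7.png',np.hstack([a,b]))
E
```

```text
w clip [249.7, 226.6] 0.85
w clip_levers [251.7, 256.4] 0.86
pred [array([248.8708, 230.0224]), array([248.2383, 259.9343]), array([249.5091, 199.8347])]
s clip [229.6, 234.9] 0.75
s clip_levers [226.6, 220.5] 0.57
s card_top [231.0, 257.7] 0.71
pred [array([228.9164, 232.8985]), array([228.4303, 217.463 ]), array([229.6662, 256.7068])] 25.025
```

View pics/m7.png

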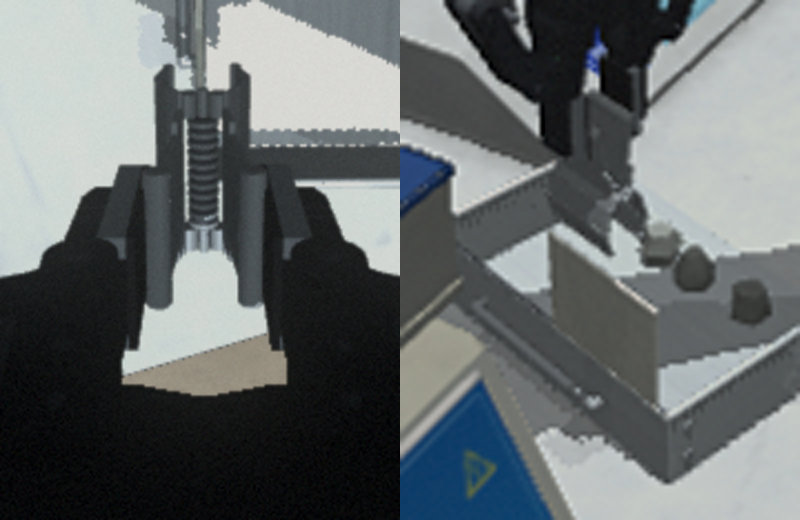

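The wrist view shows the coil centred at (204, 170) with the card line beneath it at about (200, 50). In the side view the clip hangs upright over the middle of the card. I lower it slowly, watching the force.

```bash
python3 - <<'E'
from h import *
np.set_printoptions(precision=4,suppress=True)
f0=np.array(read_ft_force())
for z in(.178,.170,.164,.159,.154):
    movel(pan(.075,.046,z),speed=0.05); df=np.array(read_ft_force())-f0; print(z,df)
    if np.abs(df).max()>4: print('STOP'); break
pause(0.2); print(np.array(read_ft_force())-f0,read_finger_gap(),read_eef_pos())
P=camera_params('wrist'); snap('wrist','w10.png'); 
for n in('clip','clip_levers','card_top'):
    for r in tip_of('wrist',n)[:1]: print('w',n,r['at'],r['confidence'])
S=camera_params('side'); snap('side','side10.png')
for n in('clip','clip_levers','card_top'):
    for r in tip_of('side',n)[:1]: print('s',n,r['at'],r['confidence'])
print('pred',[proj('side',pan(.075,.046,z)) for z in(.12,.154,.105)])
for r in tip_of('side','brush')[:1]: print('brush',onz(S,r['at'],0))
print(read_time_s())
a=cv2.resize(cv2.imread('pics/w10.png')[150:384,160:340],(400,520),interpolation=cv2.INTER_CUBIC)
b=cv2.resize(cv2.imread('pics/side10.png')[190:320,180:280],(400,520),interpolation=cv2.INTER_CUBIC)
cv2.imwrite('pics/m8.png',np.hstack([a,b]))
E
```

```text
0.178 [ 0.1289 -0.8845  1.4685]
0.17 [-0.0863 -0.3624  0.0512]
0.164 [0.654  0.5978 1.6151]
0.159 [ 1.037  -1.1104  1.6042]
0.154 [0.6633 0.4303 1.0265]
[ 0.8498 -0.3555  0.5033] 0.023608846219033554 [0.5321 0.2619 0.1541]
w clip [248.3, 227.5] 0.93
w clip_levers [250.4, 256.2] 0.77
s clip [227.8, 252.1] 0.68
s clip_levers [228.5, 237.4] 0.73
s card_top [231.9, 256.7] 0.76
pred [array([229.4713, 250.5161]), array([229.0135, 235.9811]), array([229.6662, 256.7068])]
brush [ 0.4876 -0.1425  0.    ]
27.2417
```

View pics/m8.png

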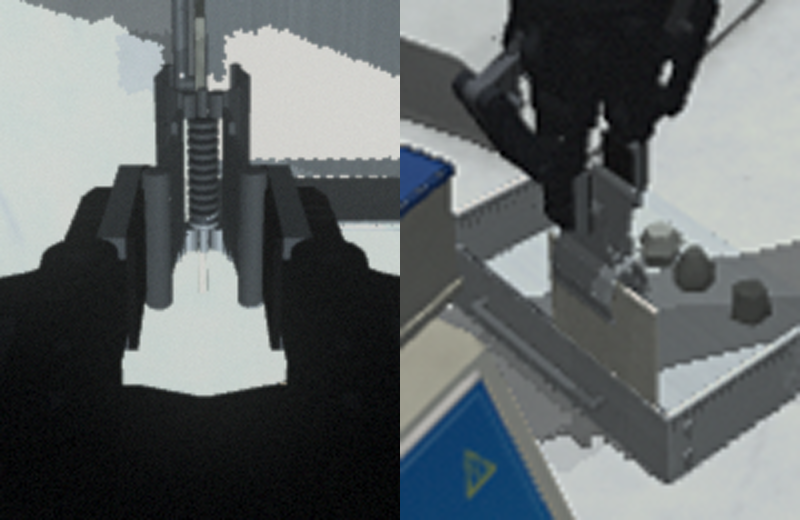

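The clip sits centred over the card edge, with the coil at (204, 170) and the card line at (200, 50). By the side view the origin is about 11–12 mm above the card top, and there is no contact force. I hand in.

```bash
python3 -c "
from bench import *
print(sign_off(),read_time_s())"
```

```text
the job is handed in; nothing more can be done
the job is handed in; nothing more can be done
```

I handed the job in at about 27 s (no verdict shown): by the last pictures and force readings, the stones are inside the pan's mouth, the brush lies flat clear of it, and the clip is held squeezed open over the middle of the card's top edge without pressing on it.

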